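Pin the board stand's swing arm

TASK

Swing the circuit-board arm of the stand fully in, so that its lug sits home in the fork, then take the pin with the broad collar and round knob out of the tool rack and push it down through fork and lug until its collar sits flush on the fork; let go and leave it there. Leave the two other tools in the rack and the rest of the bench where they are.

Things in the scene. Friction and masses are not known exactly. Their poses are not given: they have to be found in the camera images.
- swing (a joint): angle (rad) of the flat steel arm that carries a green circuit board. 0 = fully in at its stop: lug in the fork, holes in line. Grows as it swings out, clockwise seen from above, down the slope towards the stand's low side (starts 0.25 to 0.5; hard stops at 0 and 0.8). Stiff hinge: stays where left, about 5 N at the handle swings it in
- pivot (a point): point on the swing arm's hinge axis, level with the arm's upper face, which lies 12 mm below the fork's top face along the fork's z. The hinge axis is parallel to fork's z; the lug's hole is 130 mm and the handle 200 mm from it
- handle (a point): point in the arm's handle: an upright black post 18 mm thick, 55 mm proud of the arm's upper face, parallel to the fork's z, at the arm's free end, 70 mm beyond the lug's hole. The point is on the post's axis 35 mm above the arm's upper face, 20 mm below the post's top. z runs up the post, y along the arm towards the hinge
- fork: aluminium clevis fork fixed on the stand. Origin: centre of the hole on the top face of the upper leg, where the pin's collar seats. z: the hole's axis, up and out, leaning 32 degrees from vertical towards the stand's low side (roughly the robot); x: up the slope; y: towards the arm's hinge. The lug enters from -x. Nothing reaches above the top face within 55 mm of the hole
- stand: the grey board stand, fixed, base 200 x 240 mm, its bed sloping 32 degrees; origin on the bench. Fork legs are 44 x 40 mm, 10 mm thick, 18 mm apart; the arm's lug is 14 mm thick. The holes of legs and lug are 18.5 mm wide and go right through, with 75 mm free below the fork's top face for the pin
- pin: headed steel pin, 108 mm long, 0.12 to 0.26 kg. Origin on its axis at the underside of its collar, z towards the knob. Collar 34 mm across, 6 mm thick; above it a straight round black knob 24 mm thick (6 to 46 mm above the origin); below it a 16 mm shank reaching 62 mm below the origin, the last 12 mm tapering to a 7 mm nose. Starts upright in the rack, collar on its top
- rack: grey tool block fixed on the bench, 70 x 220 mm, 75 mm high, origin under its centre, three 19 mm holes right through in a row along its y at -75, 0 and +75 mm; the pin and two other tools stand in them in any order
- driver: nut driver standing in the rack by its 16 mm shank: slim tapered black handle 18 mm thick and 56 mm tall; origin at the underside of its 26 mm collar
- tkey: T-handled key standing in the rack by its 16 mm shank: thin stem with a 50 mm black crossbar 44 mm above the rack top; origin at the underside of its collar
- spool: bare metal wire spool, 56 mm across, 38 mm high; origin under its centre
- flux: white bottle, 44 mm across, 90 mm high; origin under its centre
- spray: spray can, 52 mm across, 170 mm high; origin under its centre
- screwdriver: screwdriver lying flat, 170 mm long
- brush: brush lying flat, 160 mm long
- cup: dark steel cup, 70 mm across, 75 mm high; origin under its centre
Mind the look-alikes: they are no part of the job. What is shaped like the pin but blue or pink is not meant.

How it is judged:
By the outcome, as a careful person would: the job done as asked, in the order asked, and still so for the second after the job is handed in, with the robot touching nothing.
It also fails if it takes over 64 s, if anything falls off the work surface, if the arm or the gripper's body presses on something with over 40 N, if the wrist force passes 120 N, or if a joint passes its speed limit or range.

ROBOT

A 6-joint arm with a two-finger parallel gripper is mounted at the origin on the work surface. World frame = base frame: x ahead of the robot, y to its left, z up, the work surface at z = 0. Lengths are in m, angles in rad, forces in N, time in s.
With the tool pointing down it reaches from about 0.275 to 1 m from the base axis. Payload 8.4 kg.
Tool frame: the origin (TCP) lies at the very end of the fingers, on their centre line; the grasp point (between the pads) lies 19 mm behind it; z points along the fingers, y is the line along which they close (so a half turn about z gives the same grasp; the last joint's range is limited). The gripper opens to 85 mm and grips with 20 to 120 N. Pads are 22 mm wide; open, the fingers measure 114 mm over their backs; the gripper's body (76 mm by 85 mm) begins 54 mm behind the grasp point. The pads swing forward as they close: fully open they stand 13 mm farther back than shut.
Start: joints at [-1.141, 0.353, 1.633, -0, 1.155, -0.002], TCP at [0.262, -0.568, 0.231] pointing down, gripper open.
Joint ranges: [-2.63, 2.63], [-0.92, 2.1], [0.06, 2.66], [-1.3, 4.44], [0, 2.69], [-3.02, 3.02]. Speed limits (rad/s): [2.22, 2.22, 2.79, 3.14, 3.14, 3.14].

INTERFACE

Orientations are given as a unit quaternion [w, x, y, z].
In Python, from workcell import r gives the robot as it stands.
- The arm moves only by the shell command python3 -m crank 'ROWS' [OPENING]. ROWS is text: rows parted by semicolons, each of 6 numbers parted by spaces: the shift along the tool's x, y, z in mm, then the turn, a rotation vector about the tool's x, y, z in degrees. A call has 1 to 5 rows; each row is the pose to reach, as a shift and turn from the pose commanded when the call began, along the tool's axes at that moment; what a row does not reach only later rows make up. A row lasts 1/12 s, in which the tool goes at most 41.7 mm and 7.16 degrees, less where a joint would pass 70% of its speed; a pose out of reach is approached as far as the arm can. A call with a gripper value outside its range is refused whole. OPENING is the closure in counts, from 0 (fully open) to 255 (shut), set as the call begins (- or left out, the last holds). The fingers move at their own pace and stop on an object; the grip force is fixed at half the most. Time passes only in rows, so rows that repeat a pose let the fingers close. It gives the time, the measured TCP pose, the force, the opening and the grip force at its end, in the units of the state.
- r.get_state(): the state, without advancing time (a new reading comes with each control period).
- r.read_camera(name): name is "scene" or "top" or "wrist"; returns (picture, depth): 420x560x3 uint8, red, green, blue; 420x560 float32, m along the optical axis (not along the pixel's ray), 0 where there is no reading.
- r.get_calibration(name): a dict with "fx", "fy", "cx", "cy" (pixels), "distortion" ([k1, k2, p1, p2, k3] as OpenCV has them; the pictures are not rectified), "rvec" (rotation vector, rad) and "tvec" (3), from world to camera coordinates, as OpenCV has them. Camera axes: x right, y down, z forward; pixel columns grow to the right and rows downward; lengths in m; the calibration is good to about 2 mm. A picture is of the moment at which its call begins: read the wrist's pose just before it. get_calibration takes no time and is no camera call; for the wrist camera it gives the pose at the moment of the call.
- r.job_done(): hands the job in; it is judged then, once.
The state is a dict: "t": time; "joint_pos": joint angles; "joint_vel": joint speeds; "joint_torque": joint torques, N m; "ee_pos": TCP position; "ee_rot": TCP orientation; "ft_force": force on the tool from outside, world axes, zero at the start; "moment": the same for the moment, N m; "width": finger opening in m; "finger_force": force on a finger pad.
Only numpy, scipy, OpenCV 4.12 (cv2) and the standard library are available. Lean on these libraries where they do the work, as an engineer would, in place of code of your own. Each camera call takes 0.05 s, during which the arm holds its last target. There are 200 camera calls.

## Working session

There is one attempt and no reset: what is moved stays moved. The work goes in short steps, Python scripts to look and compute and a shell command to move; the robot and the scene stay as the last step left them, time stands still between calls to the robot, and variables do not carry over. Pictures are saved under pics/ and viewed, at most 10 in all, crops included, and the job is handed in when it is done.

```bash
ls; mkdir -p pics; cat > h.py <<'E'
import numpy as np, cv2
from scipy.spatial.transform import Rotation as R
from workcell import r
def cal(n):
    c=r.get_calibration(n); K=np.array([[c['fx'],0,c['cx']],[0,c['fy'],c['cy']],[0,0,1]])
    return K,np.array(c['distortion'],float),R.from_rotvec(np.ravel(c['rvec'])).as_matrix(),np.ravel(c['tvec'])
def snap(n,tag):
    C=cal(n); im,d=r.read_camera(n)
    np.savez(f'{tag}.npz',im=im,d=d,K=C[0],D=C[1],Rm=C[2],t=C[3]); return load(tag)
def load(tag): return dict(np.load(f'{tag}.npz'))
def save(s,fn,box=None,k=1):
    im=s['im'][:,:,::-1]
    if box: im=im[box[1]:box[3],box[0]:box[2]]
    cv2.imwrite('pics/'+fn,cv2.resize(im,None,fx=k,fy=k,interpolation=cv2.INTER_CUBIC))
def cloud(s):
    h,w=s['d'].shape; u,v=np.meshgrid(np.arange(w),np.arange(h))
    p=cv2.undistortPoints(np.stack([u,v],-1).reshape(-1,1,2).astype(float),s['K'],s['D']).reshape(h,w,2)
    P=np.dstack([p,np.ones((h,w))])*s['d'][...,None]
    W=(P-s['t'])@s['Rm']; W[s['d']==0]=np.nan; return W
def proj(s,P): return cv2.projectPoints(np.atleast_2d(np.array(P,float)),cv2.Rodrigues(s['Rm'])[0],s['t'],s['K'],s['D'])[0].reshape(-1,2)
def rayz(s,uv,z):
    p=cv2.undistortPoints(np.array(uv,float).reshape(-1,1,2),s['K'],s['D']).reshape(-1,2)
    d=np.c_[p,np.ones(len(p))]@s['Rm']; c=-s['Rm'].T@s['t']
    return c+d*((z-c[2])/d[:,2])[:,None]
def tool():
    q=r.get_state(); w=q['ee_rot']; return np.array(q['ee_pos']),R.from_quat([w[1],w[2],w[3],w[0]])
E
python3 - <<'E'
from h import *
s=snap('top','top0'); c=snap('scene','sc0')
im=np.hstack([s['im'],c['im']]);
save(s,'top0.png',None,1.4); save(c,'sc0.png',None,1.4)
print(tool()[1].as_matrix().round(3), r.get_state()['t'])
for x in (s,c): print((-x['Rm'].T@x['t']).round(3))
E
```

```text
pics
[[ 0.908  0.419 -0.001]
 [ 0.419 -0.908  0.001]
 [ 0.    -0.001 -1.   ]] 0.1
[ 0.28  -0.02   1.615]
[ 0.989 -0.731  1.173]
```

View pics/top0.png

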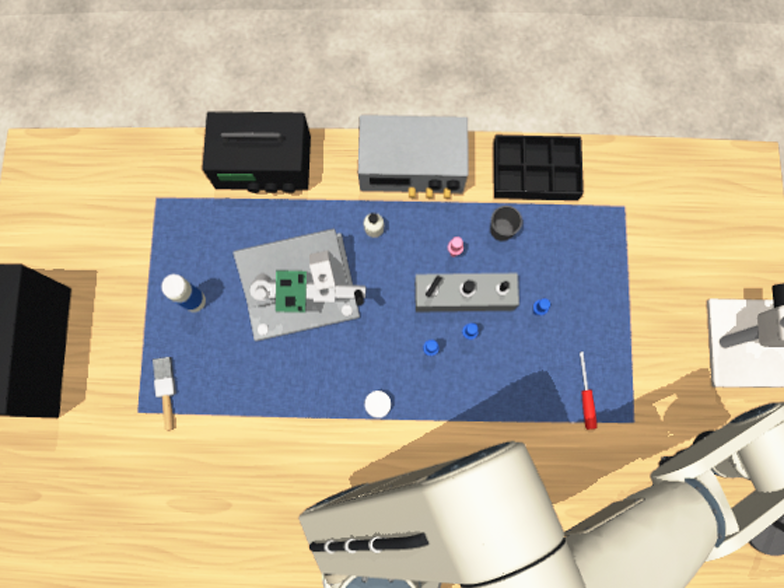

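View pics/sc0.png

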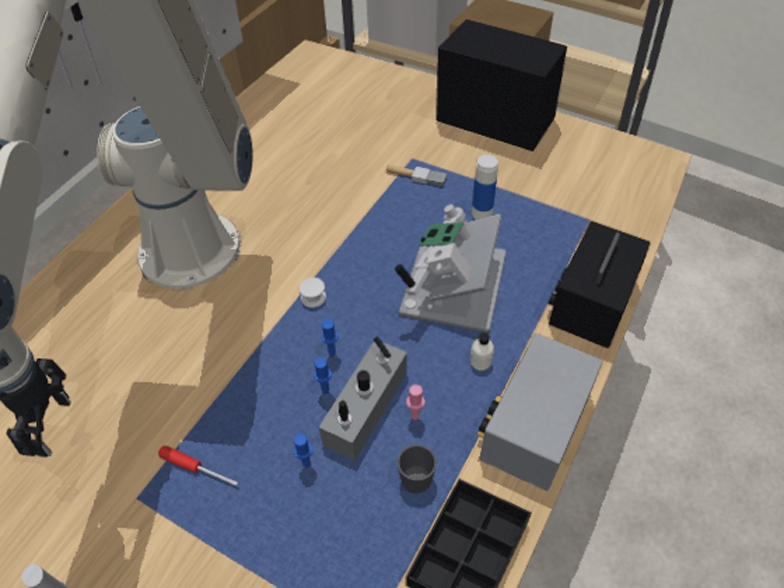

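The top view (1.4× scale) shows the rack at (467,291), the stand at (300,287) and the handle at (360,297). The scene view has three tools in the rack: a crossbar (tkey) at (382,348), a middle one at (364,383), and a slim one at (344,412). I'm ruling out the blue and pink look-alikes. The middle tool looks like the pin, so I'll check it in a crop.

```bash
python3 - <<'E'
from h import *
s=load('top0'); c=load('sc0')
a=cv2.resize(c['im'][230:335,220:300],(400,525),interpolation=cv2.INTER_CUBIC)
b=cv2.resize(s['im'][155:250,160:265],(400,362),interpolation=cv2.INTER_CUBIC)
e=cv2.resize(c['im'][140:240,280:370],(400,444),interpolation=cv2.INTER_CUBIC)
M=np.zeros((525,800,3),np.uint8); M[:, :400]=a; M[:362,400:]=b
cv2.imwrite('pics/m1.png',M[:,:,::-1])
W=cloud(s);V=cloud(c)
# rack top
for n,X in(('top',W),('sc',V)):
    m=(abs(X[...,2]-.075)<.006)&(X[...,1]<-.05)&(X[...,1]>-.4)&(X[...,0]>.3)&(X[...,0]<.8)
    p=X[m][:,:2].astype(np.float32); print(n,len(p),cv2.minAreaRect(p))
# stand: bed plane
for n,X in(('top',W),('sc',V)):
    for uv in ([(int(360/1.4),int(297/1.4)),(229,199),(230,186),(186,206),(205,207),(334,207),(334,203)] if n=='top' else [(260,273),(288,195),(323,152),(315,183),(304,180)]):
        print(n,uv,X[uv[1],uv[0]].round(4))
E
```

```text
top 1542 ((0.627284049987793, -0.18326374888420105), (0.24998988211154938, 0.30226850509643555), 21.677488327026367)
sc 1898 ((0.6312471032142639, -0.18820683658123016), (0.24620658159255981, 0.2962210178375244), 22.171566009521484)
top (257, 212) [0.5596 0.052  0.1667]
top (229, 199) [0.6037 0.1366 0.1301]
top (230, 186) [0.6332 0.1311 0.1688]
top (186, 206) [0.5714 0.253  0.1746]
top (205, 207) [0.5741 0.2023 0.1523]
top (334, 207) [ 0.5895 -0.1711  0.1122]
top (334, 203) [ 0.5995 -0.1701  0.1217]
sc (260, 273) [ 0.6057 -0.1787  0.1104]
sc (288, 195) [0.5641 0.0501 0.1613]
sc (323, 152) [0.575  0.2514 0.1606]
sc (315, 183) [0.6111 0.1233 0.1643]
sc (304, 180) [0.5639 0.1492 0.1284]
```

View pics/m1.png

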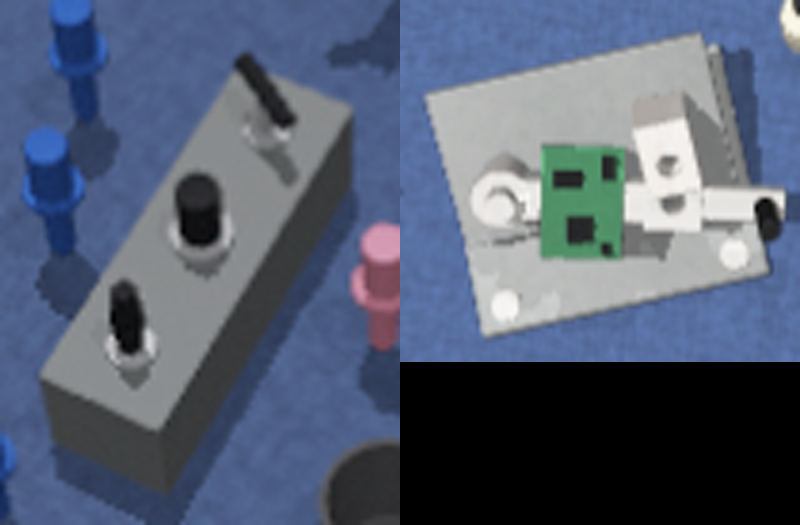

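The crop confirms the middle rack tool as the pin: it has a thick, straight, round knob and a broad collar. The front tool is slim and tapered (driver), and the rear one is the T-key. Next I'll work out the geometry from depth.

```bash
python3 - <<'E'
from h import *
s=load('top0'); c=load('sc0'); W=cloud(s);V=cloud(c)
# stand bed plane fit by ransac-ish: points in stand area
for n,X in(('top',W),('sc',V)):
    P=X.reshape(-1,3); P=P[(abs(P[:,0]-.62)<.14)&(abs(P[:,1]-.15)<.16)&(P[:,2]>.03)]
    rng=np.random.default_rng(0); best=0
    for i in range(1500):
        q=P[rng.choice(len(P),3)]; m=np.cross(q[1]-q[0],q[2]-q[0]); 
        if np.linalg.norm(m)<1e-6: continue
        m/=np.linalg.norm(m); m*=np.sign(m[2])
        if abs(np.degrees(np.arccos(m[2]))-32)>5: continue
        k=(abs((P-q[0])@m)<.003).sum()
        if k>best: best=k;bm=m;b0=q[0]
    for _ in range(3):
        I=P[abs((P-b0)@bm)<.003]; b0=I.mean(0); bm=np.linalg.svd(I-b0)[2][2]; bm*=np.sign(bm[2])
    print(n,best,bm.round(3),'tilt',np.degrees(np.arccos(bm[2])),'yaw',np.degrees(np.arctan2(-bm[1],-bm[0])))
    h=(P-b0)@bm; H=np.histogram(h,np.arange(-.06,.14,.004)); print([(round(float(a)*1000),int(k)) for a,k in zip(H[1],H[0]) if k>15])
# pin: black knob top ~ .075+.046=.121; collar
for n,X in(('top',W),('sc',V)):
    im=(s if n=='top' else c)['im'].astype(int)
    P=X; m=(abs(P[...,0]-.6)<.06)&(abs(P[...,1]+.17)<.14)&(P[...,2]>.112)&(P[...,2]<.127)
    k,l=cv2.connectedComponents(m.astype(np.uint8))
    for i in range(1,k):
        if (l==i).sum()>3: print(n,(l==i).sum(),P[l==i].mean(0).round(4),np.ptp(P[l==i],0).round(3))
E
python3 - <<'E'
from h import *
s=load('top0'); W=cloud(s)
m=(abs(W[...,2]-.075)<.005)&(abs(W[...,0]-.6)<.07)&(abs(W[...,1]+.17)<.14)
im=s['im'].astype(int); m&=(np.ptp(im,axis=2)<25)
print(cv2.minAreaRect(W[m][:,:2].astype(np.float32)))
S=lambda u,v:(160+(u-400)*105/400-.4,155+v*95/362-.4)
print(proj(s,[0.6,-.17,.12]))
print('fork hole/lug hole/pivot px',S(668,165),S(672,205),S(500,205))
for z in(.13,.15,.17): print(z,rayz(s,[S(668,165),S(672,205),S(500,205)],z).round(4).tolist())
E
```

```text
top 1158 [-0.519 -0.123  0.846] tilt 32.256942355378186 yaw 13.298743308714402
[(-12, 19), (-8, 222), (-4, 728), (0, 681), (4, 237), (8, 34), (44, 17), (48, 17), (52, 42), (56, 90), (60, 253), (64, 378), (68, 357), (72, 244), (76, 92), (80, 29), (84, 28)]
sc 1129 [-0.521 -0.139  0.842] tilt 32.62875685353146 yaw 14.918770228511532
[(-56, 16), (-52, 25), (-12, 42), (-8, 91), (-4, 635), (0, 611), (4, 39), (8, 23), (12, 21), (16, 25), (20, 24), (24, 20), (28, 16), (32, 19), (36, 32), (40, 36), (44, 56), (48, 37), (52, 54), (56, 68), (60, 213), (64, 292), (68, 217), (72, 160), (76, 48), (80, 28), (116, 19)]
top 66 [ 0.5939 -0.098   0.1186] [0.044 0.032 0.014]
top 53 [ 0.5963 -0.1727  0.1202] [0.022 0.024 0.015]
top 12 [ 0.595  -0.246   0.1181] [0.011 0.012 0.015]
sc 71 [ 0.5984 -0.0986  0.1168] [0.046 0.032 0.009]
sc 72 [ 0.5998 -0.172   0.1203] [0.024 0.024 0.015]
sc 25 [ 0.6054 -0.2493  0.1193] [0.015 0.012 0.014]
((0.5960596203804016, -0.17251089215278625), (0.07181580364704132, 0.21874871850013733), 1.097137689590454)
[[333.90667759 202.95330578]]
fork hole/lug hole/pivot px (229.95, 197.9011049723757) (231.0, 208.39834254143645) (185.85, 208.39834254143645)
0.13 [[0.607, 0.1339, 0.13], [0.5759, 0.1297, 0.13], [0.5733, 0.2615, 0.13]]
0.15 [[0.6026, 0.1319, 0.15], [0.5719, 0.1277, 0.15], [0.5694, 0.2577, 0.15]]
0.17 [[0.5982, 0.1298, 0.17], [0.5679, 0.1256, 0.17], [0.5654, 0.254, 0.17]]
```

```bash
cat >> h.py <<'E'
def frame(yaw=14.0,tilt=32.0):
    y=np.radians(yaw);a=np.radians(tilt); hx=np.array([np.cos(y),np.sin(y),0]); ez=np.array([0,0,1.])
    zf=-hx*np.sin(a)+ez*np.cos(a); xf=hx*np.cos(a)+ez*np.sin(a); return np.c_[xf,np.cross(zf,xf),zf]
def todo(p,Rt=None):
    P,T=tool(); print('shift mm',(T.inv().apply(np.array(p)-P)*1000).round(1), 'turn', (T.inv()*R.from_matrix(Rt)).as_rotvec(degrees=True).round(2) if Rt is not None else '')
def toolrot(F): return np.c_[F[:,0],-F[:,1],-F[:,2]]
E
python3 - <<'E'
from h import *
F=frame(); f=np.array([.60,.13,.16]); todo(f+.22*F[:,2]-.0*F[:,0],toolrot(F))
K,D,Rm,t=cal('wrist'); P,T=tool(); cc=-Rm.T@t
print('cam in tool',T.inv().apply(cc-P).round(3),'axis',T.inv().apply(Rm[2]).round(3),K[0,0])
E
```

```text
shift mm [ 484.8 -513.4 -115.3] turn [-3.07 31.91 10.44]
cam in tool [ 0.083 -0.    -0.142] axis [-0.321 -0.     0.947] 321.06814834706364
```

```bash
X='121 -128 -29 0 0 0;121 -128 -29 0 0 0;121 -128 -29 0 0 0;121 -128 -29 0 0 0;121 -128 -29 0 0 0'
python3 -m crank '121 -128 -29 0 0 0;121 -128 -29 0 0 0;121 -128 -29 0 0 0;121 -128 -29 0 0 0;121 -128 -29 0 0 0'
python3 -m crank '121 -128 -29 0 0 0;121 -128 -29 0 0 0;121 -128 -29 0 0 0;121 -128 -29 0 0 0;121 -128 -29 0 0 0' | tail -1
python3 -m crank '121 -128 -29 0 0 0;121 -128 -29 0 0 0;121 -128 -29 0 0 0;121 -128 -29 0 0 0;121 -128 -29 0 0 0' | tail -1
python3 -m crank '121 -128 -29 0 0 0;121 -128 -29 0 0 0;121 -128 -29 0 0 0;121 -128 -29 0 0 0;121 -128 -29 0 0 0' | tail -1
python3 -m crank '0 0 0 -3 31.9 10.4;0 0 0 -3 31.9 10.4;0 0 0 -3 31.9 10.4;0 0 0 -3 31.9 10.4;0 0 0 -3 31.9 10.4'
python3 - <<'E'
from h import *
F=frame(); f=np.array([.60,.13,.16]); todo(f+.22*F[:,2],toolrot(F))
s=snap('wrist','w1'); save(s,'w1.png',None,1.4)
todo(f+.22*F[:,2],toolrot(F)); print(r.get_state()['t'])
E
```

```text
t: 0.52
ee_pos: [0.3186, -0.3963, 0.2607]
ee_rot: [-0.001, 0.977, 0.215, 0.0]
ft_force: [0.3, -0.3, 0.6]
width: 0.0857
finger_force: 0.0
finger_force: 0.0
finger_force: 0.0
finger_force: 0.0
t: 2.18
ee_pos: [0.4858, 0.0993, 0.347]
ee_rot: [-0.034, 0.953, 0.116, 0.276]
ft_force: [-0.1, -0.6, -1.0]
width: 0.0857
finger_force: 0.0
shift mm [ 1.2 -2.2  1.2] turn [ 0.04 -0.3  -0.06]
shift mm [ 4.2 -2.   0.6] turn [ 0.04 -0.31 -0.15]
2.2333
```

View pics/w1.png

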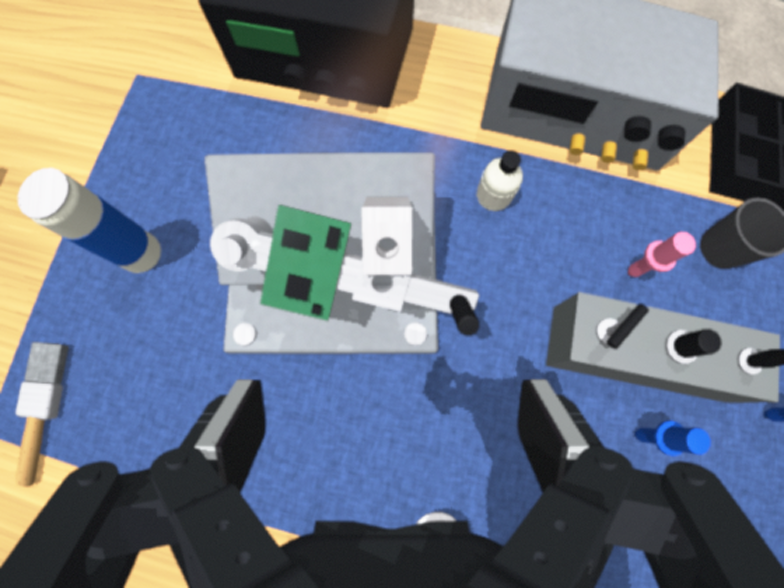

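The wrist view (1.4× scale) shows the fork hole at (387,247), the lug hole at (382,283), the pivot at about (233,250), and the handle post from its base at (458,300) to its top at (467,323). Now I'll compute positions from these.

```bash
python3 - <<'E'
from h import *
s=load('w1'); W=cloud(s); F=frame()
hp=lambda u,v:W[v,u]
def plane(box,msk=None):
    u0,v0,u1,v1=[int(x/1.4) for x in box]; P=W[v0:v1,u0:u1].reshape(-1,3); P=P[~np.isnan(P[:,0])]
    h=P@F[:,2]; m=np.median(h); g=h[abs(h-m)<.008]; return g.mean(),g.std(),len(g)
fk=plane((364,210,410,235)); arm=plane((418,284,450,300)); bed=plane((225,165,350,200)); lug=plane((360,290,402,300))
print('fork',fk,'arm',arm,'lug',lug,'bed',bed)
# plane normal yaw/tilt of bed from this view
P=W[int(160/1.4):int(345/1.4),int(215/1.4):int(430/1.4)].reshape(-1,3);P=P[~np.isnan(P[:,0])]
I=P[abs(P@F[:,2]-bed[0])<.006]
for _ in range(3):
    c=I.mean(0);n=np.linalg.svd(I-c)[2][2];n*=np.sign(n[2]);I=P[abs((P-c)@n)<.004]
print('n',n.round(3),np.degrees(np.arccos(n[2])),np.degrees(np.arctan2(-n[1],-n[0])))
def ray(uv,h):
    p=cv2.undistortPoints(np.array([[uv]],float)/1.4,s['K'],s['D']).ravel(); d=np.r_[p,1]@s['Rm']; c=-s['Rm'].T@s['t']
    return c+d*(h-c@F[:,2])/(d@F[:,2])
f=ray((387,247),fk[0]); L=ray((382,283),fk[0]-.012); pv=ray((233,250),fk[0]-.012); ht=ray((467,323),fk[0]-.012+.055); hb=ray((458,300),fk[0]-.012)
print('f',f.round(4)); 
for n,p in(('lug',L),('piv',pv),('htop',ht),('hbase',hb)): print(n,p.round(4),'in fork mm',(F.T@(p-f)*1000).round(1))
# edge angle of the stand bed: low edge (225,352)-(437,352) right edge (434,153)-(437,352)
a,b=ray((226,352),bed[0]),ray((437,352),bed[0]); d=a-b; print('edge len',np.linalg.norm(d),'yaw of y', np.degrees(np.arctan2(-d[0],d[1])),d)
a,b=ray((207,154),bed[0]),ray((433,154),bed[0]); d=a-b; print('edge len',np.linalg.norm(d),'yaw of y', np.degrees(np.arctan2(-d[0],d[1])),d)
E
```

```text
fork (np.float64(-0.1889051236364844), np.float64(0.0007520829846807187), 542) arm (np.float64(-0.20109336284114707), np.float64(0.0013599556404098702), 273) lug (np.float64(-0.20130741164254348), np.float64(0.001553662179084521), 205) bed (np.float64(-0.26404042465704447), np.float64(0.0008259686892029806), 2237)
n [-0.513 -0.128  0.849] 31.898767091067484 14.013691781706633
f [0.5991 0.1307 0.1603]
lug [0.5756 0.1296 0.1317] in fork mm [-34.8   4.6 -12. ]
piv [0.5693 0.2601 0.1476] in fork mm [ -4.7 132.7 -12. ]
htop [0.5507 0.0551 0.1702] in fork mm [-50.1 -61.7  43. ]
hbase [0.5788 0.0611 0.1233] in fork mm [-50.6 -62.6 -12. ]
edge len 0.22903013997847863 yaw of y 14.04039082759437 [-5.55640460e-02  2.22187830e-01 -1.00888556e-04]
edge len 0.21408347208237746 yaw of y 13.565599506114305 [-0.05021454  0.20810864  0.00101422]
```

```bash
cat >> h.py <<'E'
F=frame(); f0=np.array([.5991,.1307,.1603])
def fk(x,y,z): todo(f0+F@np.array([x,y,z])/1000,toolrot(F))
E
python3 -c "
from h import *
fk(-51,-62,75);fk(-51,-62,5)"
```

```text
shift mm [-47.8  59.1 144.8] turn [ 0.04 -0.31 -0.15]
shift mm [-48.2  59.  214.8] turn [ 0.04 -0.31 -0.15]
```

```bash
python3 -m crank '-48 59 145 0 0 0;-48 59 145 0 0 0;-48 59 145 0 0 0;-48 59 145 0 0 0;-48 59 145 0 0 0' 120
python3 -c "
from h import *
fk(-51,-62,5)
s=snap('wrist','w2'); save(s,'w2.png',None,1.2)
print(proj(s,[f0+F@np.array(p)/1000 for p in([-51,-62,43],[-51,-62,-12],[0,0,0])])*1.2)"
```

```text
t: 2.65
ee_pos: [0.5342, 0.0498, 0.1908]
ee_rot: [-0.034, 0.956, 0.118, 0.267]
ft_force: [-0.2, 0.5, -1.2]
width: 0.0452
finger_force: 0.0
shift mm [ 3.7 -0.7 64.6] turn [-0.13  0.74  0.04]
[[333.88282555 294.69756568]
 [334.29511608 255.43169524]
 [220.99096415 175.40181343]]
```

View pics/w2.png

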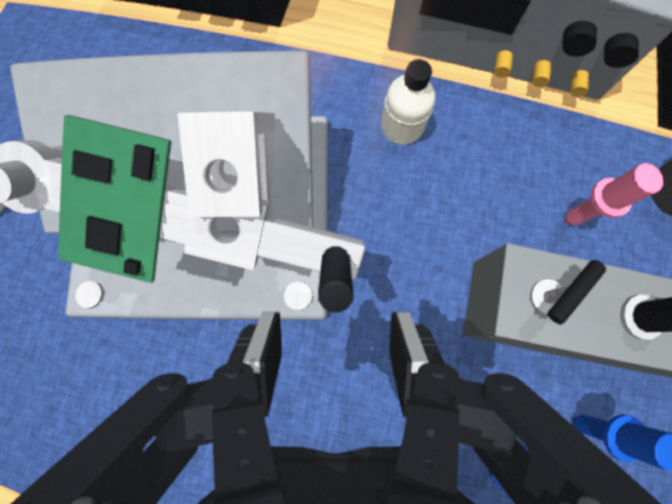

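The post top is at (337,295) against a predicted (334,295), and the fork hole is exactly where predicted. Going down to grip the handle.

```bash
python3 -m crank '3 1 33 0 0 0;3 1 65 0 0 0;3 1 65 0 0 0;3 1 65 0 0 0' | grep -E 'pos|force'
python3 -m crank '3 1 65 0 0 0;0 0 0 0 0 0;0 0 0 0 0 0;0 0 0 0 0 0;0 0 0 0 0 0' --help 2>&1 | head -0
python3 -c "
from h import *
fk(-51,-63,5); print(r.get_state()['t'])"
```

```text
ee_pos: [0.5728, 0.0604, 0.1454]
ft_force: [-0.9, -0.4, 0.2]
finger_force: 0.0
shift mm [-7.   1.2  4.9] turn [-0.14  0.09  0.06]
3.0333
```

```bash
python3 -m crank '-7 1 3 0 0 0;-7 1 3 0 0 0;-7 1 3 0 0 0' | grep -E 'pos|force'
python3 -c "
from h import *
fk(-51,-63,5); print(r.get_state()['t'])"
```

```text
ee_pos: [0.5687, 0.0578, 0.1413]
ft_force: [-0.4, -0.5, 0.5]
finger_force: 0.0
shift mm [-1.  -0.4  3.8] turn [-0.05 -0.14  0.07]
3.2833
```

```bash
python3 -m crank '0 0 2 0 0 0;0 0 2 0 0 0;0 0 2 0 0 0;0 0 2 0 0 0;0 0 2 0 0 0' 255
python3 -c "
from h import *
P,T=tool(); p=F.T@(P-f0)*1000; print(p, 'angle',np.arctan2(-p[0],130-p[1]),np.hypot(p[0],130-p[1]))"
```

```text
t: 3.7
ee_pos: [0.5697, 0.0587, 0.1389]
ee_rot: [-0.034, 0.954, 0.118, 0.274]
ft_force: [-7.3, 6.5, 11.6]
width: 0.0165
finger_force: 58.1
[-50.31633371 -62.75291576   6.16301984] angle 0.25534250598538827 199.211997560765
```

```bash
python3 -m crank '10 3 0 0 0 0;20 5 0 0 0 0;30 6 0 0 0 0;40 7 0 0 0 0;49 7 0 0 0 0' | grep -E 't:|force'
python3 -m crank '0 0 0 0 0 0;2 0 0 0 0 0;2 0 0 0 0 0;2 0 0 0 0 0' | grep -E 't:|force'
python3 -c "
from h import *
P,T=tool(); p=F.T@(P-f0)*1000; print(p, 'angle',np.arctan2(-p[0],130-p[1]),np.hypot(p[0],130-p[1]))
print(F.T@np.array(r.get_state()['ft_force']))"
```

```text
t: 4.12
ee_rot: [-0.034, 0.954, 0.118, 0.272]
ft_force: [-12.2, 2.0, 8.5]
finger_force: 58.6
t: 4.45
ee_rot: [-0.034, 0.954, 0.119, 0.272]
ft_force: [-10.4, 3.9, 8.7]
finger_force: 59.5
[ -1.44867444 -69.49459786   5.97110939] angle 0.0072615950361985815 199.4998577280577
[-3.07736625  6.32821712 12.2337251 ]
```

```bash
for i in 1; do python3 -m crank '3 0 0 0 0 0;3 0 0 0 0 0;3 0 0 0 0 0' | grep -E 't:|ft_force'; done
python3 -c "
from h import *
P,T=tool(); print(F.T@(P-f0)*1000,F.T@np.array(r.get_state()['ft_force']))"
python3 -m crank '2 0 0 0 0 0;2 0 0 0 0 0;2 0 0 0 0 0' | grep -E 't:|ft_force'
python3 -c "
from h import *
P,T=tool(); print(F.T@(P-f0)*1000,F.T@np.array(r.get_state()['ft_force']))"
```

```text
t: 4.7
ee_rot: [-0.034, 0.954, 0.119, 0.272]
ft_force: [-12.6, 1.8, 9.1]
[  0.82814234 -69.49617398   5.96116925] [-5.13477872  4.83244042 13.95010386]
t: 4.95
ee_rot: [-0.035, 0.955, 0.118, 0.272]
ft_force: [-14.5, 1.1, 9.3]
[  2.45958397 -69.49245606   5.93721963] [-6.73741805  4.54880262 15.22225177]
```

```bash
python3 -m crank '3 0 0 0 0 0;3 0 0 0 0 0;3 0 0 0 0 0' | grep -E 't:|ft_force'
python3 -c "
from h import *
P,T=tool(); print(F.T@(P-f0)*1000,F.T@np.array(r.get_state()['ft_force']))
s=snap('wrist','w3'); save(s,'w3.png',(100,60,360,255),3)"
```

```text
t: 5.2
ee_rot: [-0.035, 0.955, 0.118, 0.27]
ft_force: [-24.1, -5.8, 10.9]
[  2.44996231 -69.4236555    5.8609374 ] [-15.23357733   0.2319079   22.35235241]
```

View pics/w3.png

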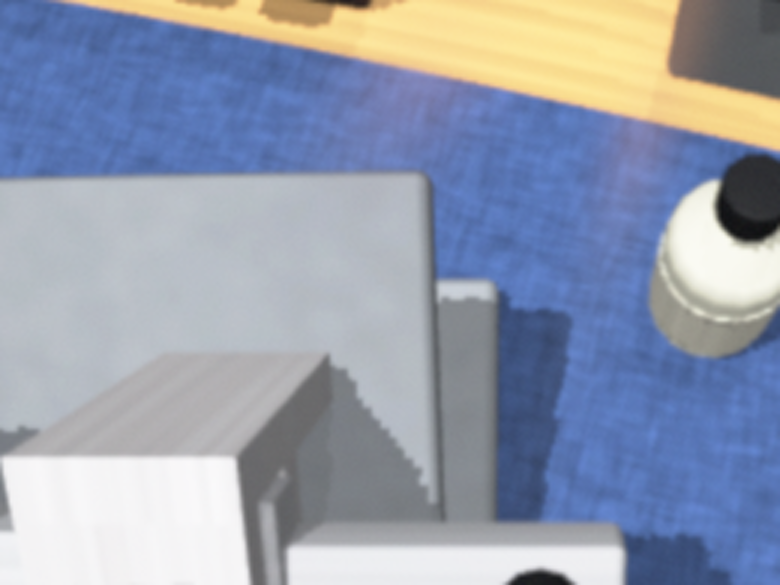

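At my x=2.45 the arm stopped moving while the force rose, so it is at its stop. Easing off, releasing and rising.

```bash
python3 -m crank '-2 0 0 0 0 0;-2 0 0 0 0 0;-2 0 0 0 0 0' | grep -E 't:|ft_force'
python3 -m crank '0 0 0 0 0 0;0 0 0 0 0 0;0 0 0 0 0 0;0 0 0 0 0 0' 120| grep -E 't:|ft_force|width'
python3 -m crank '0 0 -30 0 0 0;0 0 -70 0 0 0;0 0 -110 0 0 0;0 0 -120 0 0 0;0 0 -120 0 0 0' | grep -E 't:|ft_force'
python3 - <<'E'
from h import *
s=snap('wrist','w4'); save(s,'w4.png',None,1.4); print(r.get_state()['t'])
uv=proj(s,[f0,f0+F@np.array([0,-70,43])/1000])*1.4; print(uv)
pk=np.array([.597,-.172,.121]); P,T=tool(); print(P)
E
```

```text
t: 5.5
ee_rot: [-0.035, 0.955, 0.117, 0.271]
ft_force: [-16.9, -1.0, 10.2]
t: 5.83
ee_rot: [-0.033, 0.954, 0.118, 0.274]
ft_force: [0.5, -0.3, 0.5]
width: 0.0451
t: 6.25
ee_rot: [-0.033, 0.953, 0.118, 0.276]
ft_force: [1.0, 0.3, -0.1]
6.3
[[279.09378846 292.52285706]
 [388.77675501 317.44046195]]
[0.55697921 0.04704848 0.27103202]
```

View pics/w4.png

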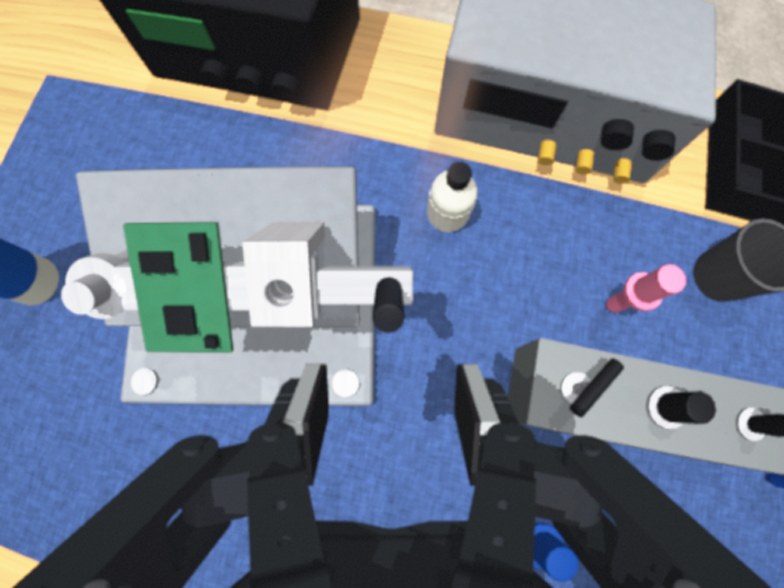

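The arm is in: the hole is at (280,292) against a predicted (279,292.5), and it lines up. Untilting and heading for the pin.

```bash
python3 -m crank '0 0 0 0 -32 0;0 0 0 0 -32 0;0 0 0 0 -32 0;0 0 0 0 -32 0;0 0 0 0 -32 0' | grep -E 't:'
python3 -m crank '0 0 0 0 0 0;0 0 0 0 0 0' | grep -E 't:'
python3 - <<'E'
from h import *
G=frame(14,0); todo([.597,-.172,.20],toolrot(G)); print(tool()[0])
E
```

```text
t: 6.72
ee_rot: [0.001, 0.992, 0.123, -0.004]
t: 6.88
ee_rot: [-0.0, 0.992, 0.123, -0.001]
shift mm [-14.3 223.   66.4] turn [-0.05  0.13  0.11]
[0.55669695 0.04776097 0.26659015]
```

```bash
python3 -m crank '-7 112 33 0 0 0;-7 112 33 0 0 0;-7 112 33 0 0 0;-7 112 33 0 0 0' | grep -E 't:'
python3 -m crank '-7 111 33 0 0 0;-7 111 33 0 0 0;-7 111 33 0 0 0;-7 111 33 0 0 0;-7 111 33 0 0 0' | grep -E 't:'
python3 -m crank '0 0 0 0 0 0;0 0 0 0 0 0' | grep -E 't:'
python3 - <<'E'
from h import *
G=frame(14,0); todo([.597,-.172,.20],toolrot(G))
s=snap('wrist','w5'); save(s,'w5.png',None,1.4)
print(proj(s,[[.597,-.172,.121],[.597,-.172,.081]])*1.4)
W=cloud(s); z=W[...,2]
for lo,hi in((.117,.125),(.079,.084)):
    m=(np.hypot(W[...,0]-.597,W[...,1]+.172)<.022)&(z>lo)&(z<hi); print(m.sum(),np.nanmean(W[m],0),cv2.minEnclosingCircle(W[m][:,:2].astype(np.float32)))
E
```

```text
t: 7.22
ee_rot: [0.001, 0.993, 0.121, -0.001]
t: 7.63
ee_rot: [-0.0, 0.993, 0.121, -0.0]
t: 7.8
ee_rot: [-0.0, 0.992, 0.123, 0.0]
shift mm [0.2 0.7 3.7] turn [ 0.   -0.04  0.1 ]
[[392.7580932  304.08885798]
 [392.49550294 281.80846048]]
745 [ 0.59888038 -0.17113523  0.12065637] ((0.5983062982559204, -0.17135068774223328), 0.012046782299876213)
403 [ 0.60509279 -0.16968588  0.08092252] ((0.5985586643218994, -0.17128466069698334), 0.01685018092393875)
```

View pics/w5.png

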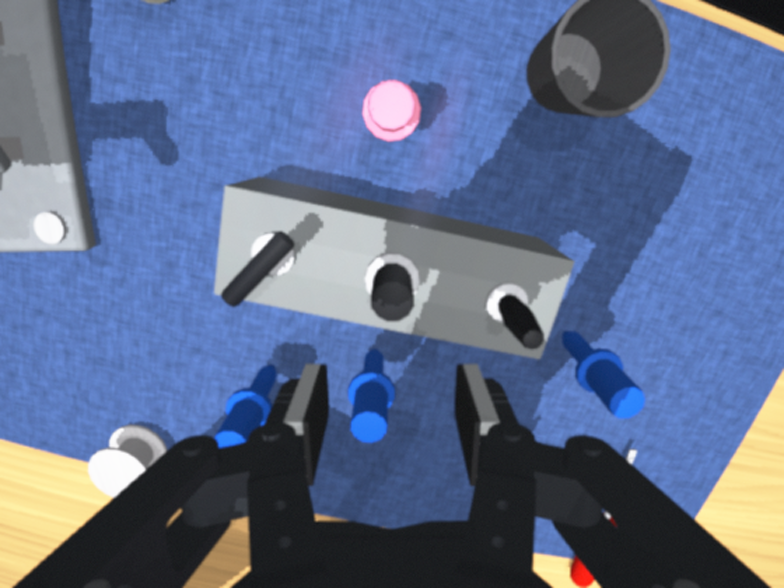

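The wrist view shows the pin with its knob top at (392,300) and collar at (391,278). The fitted radii of 12 and 17 mm match the pin. Descending and gripping.

```bash
python3 -m crank '1.5 0.5 40 0 0 0;1.5 0.5 80 0 0 0;1.5 0.5 105 0 0 0;1.5 0.5 116 0 0 0;1.5 0.5 116 0 0 0' | grep -E 't:|ft_'
python3 -m crank '0 0 0 0 0 0;0 0 0 0 0 0' | grep -E 't:|_pos|ft_'
python3 -m crank '0 0 0 0 0 0;0 0 0 0 0 0;0 0 0 0 0 0;0 0 0 0 0 0;0 0 0 0 0 0' 255
```

```text
t: 8.27
ee_rot: [-0.001, 0.992, 0.123, -0.002]
ft_force: [-0.1, -0.1, -0.4]
t: 8.43
ee_pos: [0.6, -0.1727, 0.0895]
ee_rot: [0.001, 0.992, 0.123, 0.001]
ft_force: [1.1, 0.5, 0.4]
t: 8.85
ee_pos: [0.5996, -0.1728, 0.0895]
ee_rot: [0.001, 0.992, 0.122, 0.001]
ft_force: [-1.1, 1.9, 7.1]
width: 0.0223
finger_force: 58.4
```

```bash
python3 -m crank '0 0 -20 0 0 0;0 0 -45 0 0 0;0 0 -80 0 0 0;0 0 -120 0 0 0;0 0 -150 0 0 0' | grep -E 't:|ft_'
python3 -m crank '0 0 -30 0 32 0;0 0 -30 0 32 0;0 0 -30 0 32 0;0 0 -30 0 32 0;0 0 -30 0 32 0' | grep -E 't:|ft_|width'
python3 -c "
from h import *
fk(0,0,140); print(tool()[0])"
```

```text
t: 9.27
ee_rot: [0.001, 0.992, 0.122, 0.001]
ft_force: [0.7, -0.5, 0.1]
t: 9.68
ee_rot: [-0.033, 0.953, 0.117, 0.276]
ft_force: [0.4, 0.6, -1.3]
width: 0.0223
shift mm [   7.4 -294.2   -9. ] turn [ 0.16 -0.33  0.03]
[ 0.59655962 -0.17315731  0.26820148]
```

```bash
python3 -m crank '4 -147 -4 0 0 0;4 -147 -4 0 0 0;4 -147 -4 0 0 0;4 -147 -4 0 0 0' | grep -E 't:'
python3 -m crank '4 -147 -5 0 0 0;4 -147 -5 0 0 0;4 -147 -5 0 0 0;4 -147 -5 0 0 0;4 -147 -5 0 0 0' | grep -E 't:'
python3 -m crank '0 0 0 0 0 0;0 0 0 0 0 0;0 0 0 0 0 0' | grep -E 't:|ft_|width'
python3 - <<'E'
from h import *
P,T=tool();fk(0,0,140)
s=snap('wrist','w6')
print(P.round(4),tool()[0].round(4)); 
z=T.apply([0,0,1.])
for d in(.0145,.0745): print(proj(s,[P+z*d-T.apply([.0013,0,0])]))
print('hole',proj(s,[f0]))
save(s,'w6.png',(150,120,400,340),3.2/1.0)
E
```

```text
t: 10.02
ee_rot: [-0.034, 0.954, 0.118, 0.274]
t: 10.43
ee_rot: [-0.034, 0.954, 0.119, 0.274]
t: 10.68
ee_rot: [-0.033, 0.954, 0.117, 0.274]
ft_force: [-0.2, 0.6, -1.8]
width: 0.0221
shift mm [-1.8 -1.1 -0.7] turn [ 0.02 -0.    0.01]
[0.5292 0.1121 0.2794] [0.5293 0.1119 0.2793]
[[279.51712902 262.47456215]]
[[279.4046465  222.89777491]]
hole [[278.05325986 197.8324291 ]]
```

View pics/w6.png

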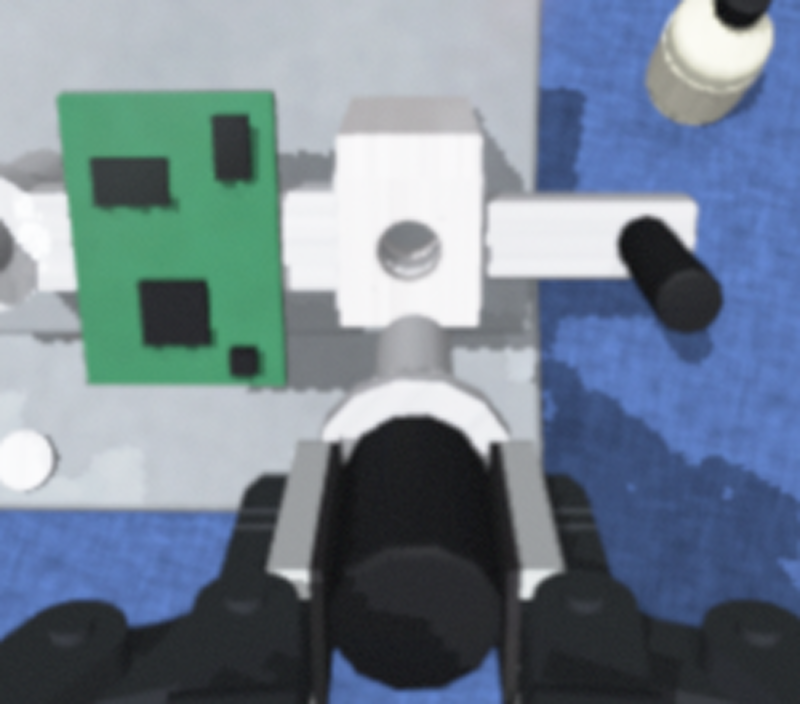

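The hole is at crop (409,250), which is pixel (277.8,198.1) against a predicted (278.05,197.8). The pin shank at crop (413,320) is in line with it. Lowering.

```bash
python3 -m crank '-0.5 -1 25 0 0 0;-0.5 -1 45 0 0 0;-0.5 -1 60 0 0 0;-0.5 -1 60 0 0 0;-0.5 -1 60 0 0 0' | grep -E 't:|ft_'
python3 -c "
from h import *
fk(1.3,0,80)"
python3 -m crank '0 0 6 0 0 0;0 0 12 0 0 0;0 0 18 0 0 0;0 0 18 0 0 0' | grep -E 't:|ft_'
python3 -c "
from h import *
fk(1.3,0,62); print(F.T@np.array(r.get_state()['ft_force']))"
```

```text
t: 11.15
ee_rot: [-0.033, 0.954, 0.117, 0.272]
ft_force: [-0.6, 0.1, -2.0]
shift mm [ 0.9 -0.3 -1.4] turn [ 0.03  0.14 -0.03]
t: 11.48
ee_rot: [-0.034, 0.954, 0.118, 0.273]
ft_force: [0.1, 0.0, -1.0]
shift mm [ 0.2  0.7 -1.4] turn [-0.01  0.03  0.05]
[-0.46683344  0.01113187 -0.88299264]
```

```bash
python3 -m crank '0 0 6 0 0 0;0 0 12 0 0 0;0 0 15 0 0 0;0 0 15 0 0 0' | grep -E 't:|ft_'
python3 -c "
from h import *
fk(1.3,0,47); print(F.T@np.array(r.get_state()['ft_force']))"
python3 -m crank '0 0 6 0 0 0;0 0 12 0 0 0;0 0 15 0 0 0;0 0 15 0 0 0' | grep -E 't:|ft_'
python3 -c "
from h import *
fk(1.3,0,32); print(F.T@np.array(r.get_state()['ft_force']))"
```

```text
t: 11.82
ee_rot: [-0.034, 0.954, 0.118, 0.273]
ft_force: [1.1, -0.8, -1.5]
shift mm [ 0.5  0.9 -1.6] turn [-0.02  0.07  0.06]
[-0.07166576 -1.03272976 -1.71447367]
t: 12.15
ee_rot: [-0.034, 0.954, 0.118, 0.273]
ft_force: [0.1, 0.3, -2.1]
shift mm [ 0.5  0.9 -1.6] turn [-0.02  0.07  0.06]
[-0.93173008  0.29218121 -1.84650698]
```

```bash
python3 -m crank '0 0 6 0 0 0;0 0 12 0 0 0;0 0 14 0 0 0;0 0 14 0 0 0' | grep -E 't:|ft_'
python3 -c "
from h import *
fk(1.3,0,14.5); print(F.T@np.array(r.get_state()['ft_force']))"
python3 -m crank '0 0 1 0 0 0;0 0 2 0 0 0;0 0 2 0 0 0' | grep -E 't:|ft_'
python3 -c "
from h import *
fk(1.3,0,14.5); print(F.T@np.array(r.get_state()['ft_force']))"
```

```text
t: 12.48
ee_rot: [-0.034, 0.954, 0.118, 0.273]
ft_force: [-0.3, 0.2, -1.0]
shift mm [0.5 0.8 2. ] turn [-0.02  0.06  0.05]
[-0.75988823  0.25665662 -0.69628024]
t: 12.73
ee_rot: [-0.034, 0.954, 0.118, 0.274]
ft_force: [-0.2, 0.1, -1.3]
shift mm [0.  0.8 0.6] turn [-0.01  0.    0.06]
[-0.82241002  0.19047803 -0.99037531]
```

```bash
python3 -m crank '0 0 1 0 0 0;0 0 2 0 0 0;0 0 2 0 0 0' | grep -E 't:|ft_'
python3 -c "
from h import *
fk(1.3,0,14.5); print(F.T@np.array(r.get_state()['ft_force']))"
python3 -m crank '0 0 1 0 0 0;0 0 1 0 0 0;0 0 1 0 0 0' | grep -E 't:|ft_'
python3 -c "
from h import *
fk(1.3,0,14.5); print(F.T@np.array(r.get_state()['ft_force']))"
```

```text
t: 12.98
ee_rot: [-0.034, 0.954, 0.118, 0.274]
ft_force: [-17.7, -4.4, 20.1]
shift mm [-0.   0.9 -0. ] turn [-0.02 -0.03  0.06]
[-4.78347297e+00  1.40836134e-02  2.67217932e+01]
t: 13.23
ee_rot: [-0.034, 0.954, 0.118, 0.274]
ft_force: [-29.9, -7.2, 36.1]
shift mm [-0.1  0.9 -0.1] turn [-0.02 -0.06  0.06]
[-6.93255722  0.28741441 46.85579387]
```

The pin is seated at the expected depth with firm contact. Easing off, releasing and retracting along the axis, then a look.

```bash
python3 -m crank '0 0 -1.5 0 0 0;0 0 -1.5 0 0 0' | grep -E 't:|ft_'
python3 -m crank '0 0 0 0 0 0;0 0 0 0 0 0;0 0 0 0 0 0;0 0 0 0 0 0' 110| grep -E 't:|ft_|width'
python3 -m crank '0 0 -20 0 0 0;0 0 -50 0 0 0;0 0 -90 0 0 0;0 0 -130 0 0 0;0 0 -150 0 0 0' | grep -E 't:|ft_'
python3 -m crank '0 0 0 0 0 0;0 0 0 0 0 0;0 0 0 0 0 0' | grep -E 't:|ft_'
python3 - <<'E'
from h import *
s=snap('wrist','w7'); c=snap('scene','sc7'); 
a=cv2.resize(s['im'][100:300,150:400],(500,400)); b=cv2.resize(c['im'][130:250,270:370],(300,360),interpolation=cv2.INTER_CUBIC)
M=np.zeros((400,800,3),np.uint8);M[:,:500]=a;M[:360,500:]=b;cv2.imwrite('pics/fin.png',M[:,:,::-1])
W=cloud(s);L=(W-f0)@F*1000
rr=np.hypot(L[...,0],L[...,1])
for lo,hi,r0,r1 in((42,50,0,11),(3,9,13.5,16)):
    m=(rr<r1)&(rr>r0)&(L[...,2]>lo)&(L[...,2]<hi); print(m.sum(),L[m].mean(0))
m=(abs(L[...,0])<16)&(abs(L[...,1])<18)&(rr>19)&(abs(L[...,2])<4);print('fork',L[m].mean(0))
m=(abs(L[...,0])<6)&(abs(L[...,1]+42)<12)&(abs(L[...,2]+12)<5);print('arm',L[m].mean(0))
E
```

```text
t: 13.4
ee_rot: [-0.034, 0.954, 0.118, 0.274]
ft_force: [-12.9, -3.5, 16.7]
t: 13.73
ee_rot: [-0.034, 0.954, 0.118, 0.274]
ft_force: [0.1, -0.3, 0.6]
width: 0.0485
t: 14.15
ee_rot: [-0.034, 0.954, 0.118, 0.275]
ft_force: [1.1, 1.1, 0.4]
t: 14.4
ee_rot: [-0.034, 0.954, 0.118, 0.273]
ft_force: [-0.1, 0.0, -0.2]
487 [-0.18259661  0.05933665 45.81368956]
130 [4.51665957 0.94182041 5.75479325]
fork [ 2.20665698 -0.8409082  -0.02390021]
arm [ 3.31365532e-02 -4.19467364e+01 -1.21021435e+01]
```

View pics/fin.png

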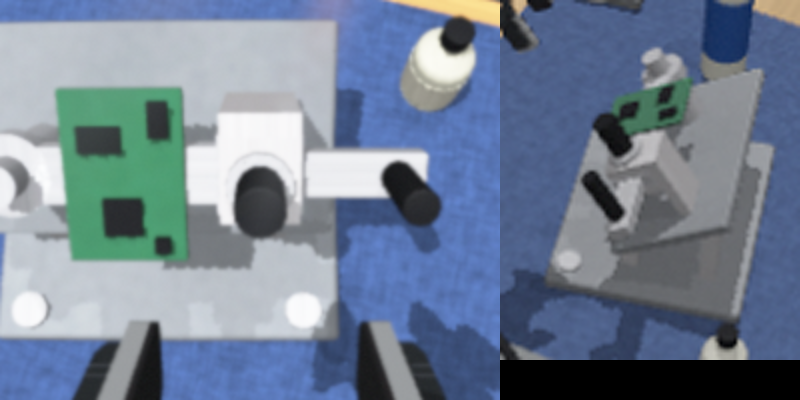

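The view shows the pin at (260,200) standing in the fork. Depth puts its collar top at 5.8 mm and its knob top at 45.8 mm above the fork face, against 6 and 46 mm nominal, so it is flush. The gripper is clear, so I'm handing in.

```bash
python3 -c "
from workcell import r
print(r.job_done())"
```

```text
the job is handed in; nothing more can be done
None
```

I swung the arm fully in to its stop, pushed the pin through fork and lug until its collar sat flush on the fork, let go and backed the gripper clear, and handed the job in at about 14.5 s; the verdict was not shown.

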